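# Centre the canister on the counting scale and tare it

## Robot

A 6-joint arm with a two-finger parallel gripper is mounted at the origin on the work surface. World frame = base frame: x ahead of the robot, y to its left, z up, the work surface at z = 0. Lengths are in m, angles in rad, forces in N, time in s.
With the tool pointing down it reaches from about 0.35 to 0.975 m from the base axis. Payload 17.4 kg.
Tool frame: the origin (TCP) lies at the very end of the fingers, on their centre line; the grasp point (between the pads) lies 19 mm behind it; z points along the fingers, y is the direction in which the jaws open and shut (so a half turn about z gives the same grasp; the last joint's range is limited). The gripper opens to 85 mm and grips with 20 to 120 N. Pads are 22 mm wide; open, the fingers measure 114 mm over their backs; the gripper's body (76 mm by 85 mm) begins 54 mm behind the grasp point. The pads swing forward as they close: fully open they stand 13 mm farther back than shut.
Start: joints at [1.149, 0.116, 1.442, -0, 1.584, -0.038], TCP at [0.253, 0.626, 0.231] pointing down, gripper open.
Joint ranges: [-2.83, 2.83], [-0.83, 2.19], [0.07, 2.5], [-1.14, 4.28], [0.01, 3], [-2.97, 2.97]. Speed limits (rad/s): [1.89, 1.89, 2.22, 3.14, 3.14, 3.14].

## Interface

Orientations are given as a unit quaternion [w, x, y, z].
In Python, from bench import bot, monitor, optics gives the robot as it stands. The module is installed in compiled form; this text tells all that it offers. Calls block until the motion is done:
- bot.move_pose(position, orientation): joint-space move of the TCP to a pose.
- bot.move_straight(position, orientation=None, velocity=0.15): straight line of the TCP; orientation=None keeps the orientation; velocity is the mean speed in m/s.
- bot.move_j(angles): joint-space move.
- bot.gripper_open() and bot.grasp(grip_force=None): open the fingers fully, or close them until they stop; grip_force is the grip in N (None keeps the last).
- bot.dwell(seconds).
- bot.inverse_kinematics(position, orientation): joint angles nearest the present ones, or None.
- monitor.get_state(): the state.
- optics.read_camera(name): name is "scene" or "top"; returns a dict with "img" (420x560x3 uint8, red, green, blue), "vertical_fov" (degrees; the focal length in pixels is half the picture's height over the tangent of half this angle, whatever the lens; pixels are square), "cx", "cy" (the principal point, pixels), "xyz" and "orientation" of the camera in the world. Camera axes: x right, y up, looking along -z (the intrinsics and any distortion apply to the point x, -y, -z); pixel columns grow to the right and rows downward; lengths in m; the calibration is good to about 2 mm. A picture is of the moment at which its call begins. There is no depth.
A pose or a line that the arm cannot do raises bot.IKError and nothing moves.
- bot.sign_off(): hands the job in, once; it reports no verdict.
The state is a dict: "t": time; "joint_positions": joint angles; "joint_velocities": joint speeds; "effort": joint torques, N m; "ee_pos": TCP position; "eef_rot": TCP orientation; "wrist_force": force on the tool from outside, world axes, zero at the start; "moment": the same for the moment, N m; "width": opening from 0.0 (shut) to 1.0 (fully open).
Only numpy, scipy, OpenCV 4.12 (cv2) and the standard library are available. Lean on these libraries where they do the work, as an engineer would, in place of code of your own. Each camera call takes 0.05 s, during which the arm holds its last target.

## Task

With light pushes of the fingertips, nudge the blue canister, which stands on a narrow, wobbly foot, until it is in the middle of the red ring on the scale's round pan; do not grip it, lift it or tip it over. Then, with the canister centred and untouched, press the scale's green tare button fully down and let it come back up. Leave the red button and the things standing around the scale alone.

Things in the scene. Friction and masses are not known exactly. Their poses are not given: they have to be found in the camera images.
- scale: Low grey counting scale fixed to the bench, 250 (its x) x 210 (its y) mm, housing 45 mm high. Origin: centre of its underside, on the bench; z up. The control strip with the two buttons runs along its -x edge (towards the robot); the pan stands over its +x part, its centre at x = +40 mm, y = 0.
- pan: Fixed round steel pan of the scale, 120 mm across, 8 mm thick, flat and without a lip, with a red ring painted round its centre (inner diameter 78 mm, outer 88 mm). Origin: centre of its top face, 71 mm above the bench; z up. Its yaw means nothing. 18 mm of clear height lies between the housing and the pan's underside.
- canister: Loose blue canister with a silver band, 0.2 to 0.4 kg, off-centre on the pan. Foot 32 mm across, 9 mm high; above it a straight cylinder 62 mm across from 9 to 55 mm height, then a black knob 18 mm across up to 66 mm. Origin: centre of the foot's underside, z up its axis. Friction 0.5 to 0.7: pushed low on the cylinder (up to 15 mm above the pan) it slides, pushed high it tips.
- tare_top (a point): Centre of the top face of the green tare button, 26 mm across, pressed straight down, at the left (+y) end of the scale's control strip.
- tare (a joint): Travel of the green tare button: 0 m up, 0.006 m fully down; a spring brings it back; about 5 N press it fully.
- power (a joint): Travel of the red power button (26 mm across, at the right (-y) end of the control strip, 130 mm from the green one): 0 m up, 0.006 m down. To be left alone.
- jar: Bystander: loose glass jar with yellow cap, 54 mm across, 62 mm high, upright on the bench to the left of the scale. Origin: centre of its underside.
- bolt: Bystander: loose large bolt standing on its head, head 32 mm across, 57 mm high, on the bench to the right of the scale. Origin: centre of its underside.
- screwdriver: Bystander: loose orange-handled screwdriver, 170 mm long, lying on the bench to the right of the scale. Origin: under its middle, x along it.

How it is judged:
By the outcome, as a careful person would: the job done as asked, in the order asked, and still so for the second after the job is handed in, with the robot touching nothing.
It also fails if it takes over 45 s, if anything falls off the work surface, if the arm or the gripper's body presses on something with over 40 N, if the wrist force passes 120 N, or if a joint passes its speed limit or range.

## Working session

There is one attempt and no reset: what is moved stays moved. The work goes in short steps, each a Python script; the robot and the scene stay as the last script left them, time stands still between calls to the robot, and variables do not carry over. Pictures are saved under pics/ and viewed, and the job is handed in when it is done.

```bash
mkdir -p pics; ls; python3 - <<'E'
from bench import bot, monitor, optics
import cv2
for n in ("scene","top"):
    c=optics.read_camera(n); print({k:v for k,v in c.items() if k!="img"})
    cv2.imwrite(f"pics/{n}0.png",c["img"][:,:,::-1])
s=monitor.get_state(); print(s)
E
```

```text
pics
{'vertical_fov': 42.30586243768223, 'cx': 281.3543514599358, 'cy': 210.53700331639425, 'xyz': array([ 1.07067482, -0.6137525 ,  0.6640744 ]), 'orientation': array([0.85002143, 0.4347846 , 0.13269769, 0.26611509])}
{'vertical_fov': 57.06416428885145, 'cx': 276.17381982553906, 'cy': 206.37538228647853, 'xyz': array([0.44877998, 0.05000505, 0.9051988 ]), 'orientation': array([-0.69709859, -0.06245283,  0.06681178,  0.71111841])}
{'t': 0.1, 'joint_positions': array([ 1.14918941e+00,  1.16435412e-01,  1.44220973e+00,  4.83624232e-05,
        1.58399496e+00, -3.78036543e-02]), 'joint_velocities': array([ 0.00017095, -0.0012552 , -0.00048942,  0.00089007, -0.00065128,
        0.00093267]), 'effort': array([-8.91528744e-04, -7.33660555e+01, -6.33788896e+01, -1.41544206e-04,
        5.19403751e-03, -3.91991898e-05]), 'ee_pos': array([0.25268022, 0.62573474, 0.23063076]), 'eef_rot': array([-1.42790889e-04,  1.90725635e-01,  9.81643243e-01, -5.04461006e-04]), 'wrist_force': array([ 0.03768573,  0.15822719, -0.89335559]), 'moment': array([-0.03939769,  0.0059744 ,  0.0334343 ]), 'width': 0.9981164999312542}
```

View pics/scene0.png

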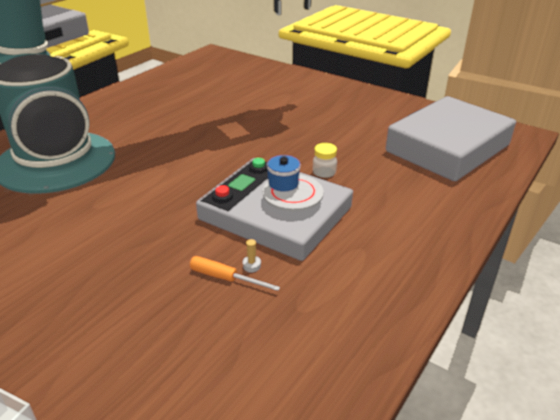

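View pics/top0.png

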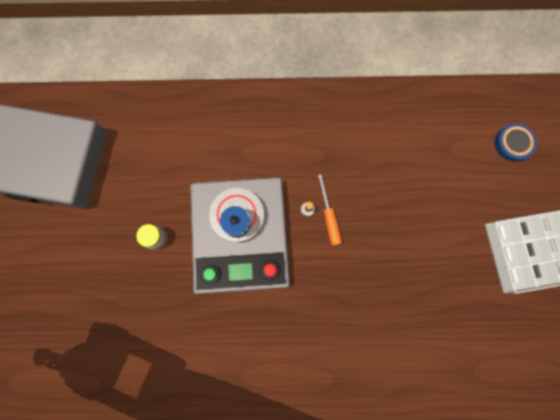

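```bash
python3 - <<'E'
import cv2
a=cv2.imread("pics/top0.png")[170:300,180:350]; cv2.imwrite("pics/tc.png",cv2.resize(a,None,fx=4.5,fy=4.5,interpolation=cv2.INTER_CUBIC))
a=cv2.imread("pics/scene0.png")[140:260,190:360]; cv2.imwrite("pics/sc.png",cv2.resize(a,None,fx=4.5,fy=4.5,interpolation=cv2.INTER_CUBIC))
E
```

```text
(no output)
```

View pics/tc.png

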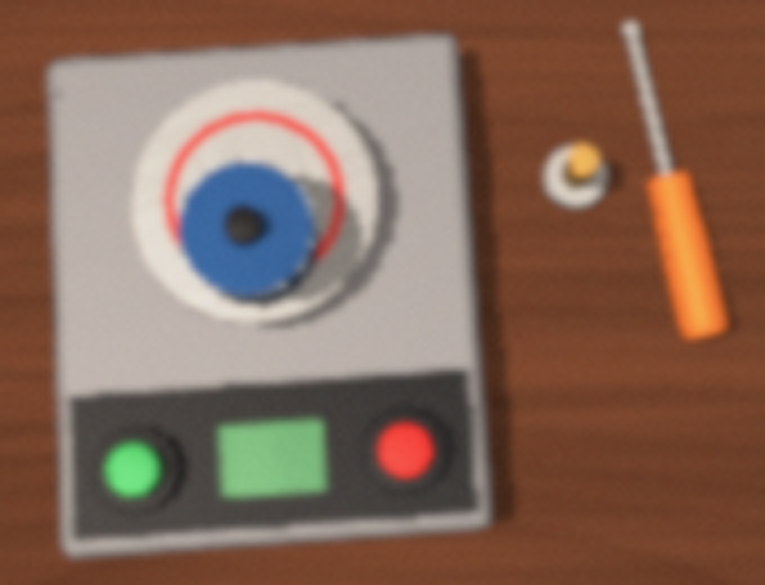

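View pics/sc.png

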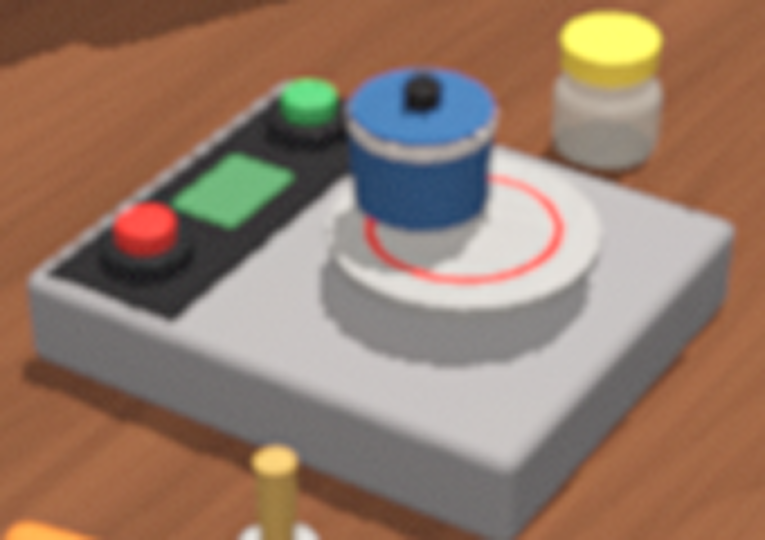

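```bash
cat > h.py <<'E'
import numpy as np, cv2
from scipy.spatial.transform import Rotation as R
CAM={"scene":dict(f=210/np.tan(np.radians(42.30586243768223)/2),c=(281.3543514599358,210.53700331639425),p=np.array([1.07067482,-0.6137525,0.6640744]),q=[0.85002143,0.4347846,0.13269769,0.26611509]),
"top":dict(f=210/np.tan(np.radians(57.06416428885145)/2),c=(276.17381982553906,206.37538228647853),p=np.array([0.44877998,0.05000505,0.9051988]),q=[-0.69709859,-0.06245283,0.06681178,0.71111841])}
def ray(n,u,v):
    c=CAM[n]; d=np.array([(u-c['c'][0])/c['f'],-(v-c['c'][1])/c['f'],-1.])
    return c['p'],R.from_quat(c['q'],scalar_first=True).apply(d)
def atz(n,u,v,z):
    p,d=ray(n,u,v); return p+d*(z-p[2])/d[2]
def proj(n,P):
    c=CAM[n]; x=R.from_quat(c['q'],scalar_first=True).inv().apply(np.atleast_2d(P)-c['p'])
    return np.c_[c['c'][0]+c['f']*x[:,0]/-x[:,2], c['c'][1]+c['f']*x[:,1]/x[:,2]]
def tri(a,b):
    A=np.zeros((3,3));y=np.zeros(3);L=[]
    for n,u,v in (a,b):
        p,d=ray(n,u,v);d=d/np.linalg.norm(d);M=np.eye(3)-np.outer(d,d);A+=M;y+=M@p
    X=np.linalg.solve(A,y)
    return X,[np.linalg.norm(np.cross(X-ray(*k)[0],ray(*k)[1]/np.linalg.norm(ray(*k)[1]))) for k in (a,b)]
def T(x,y): return ("top",180-.5+(x+.5)/4.5,170-.5+(y+.5)/4.5)
def S(x,y): return ("scene",190-.5+(x+.5)/4.5,140-.5+(y+.5)/4.5)
E
python3 - <<'E'
from h import *
np.set_printoptions(precision=4,suppress=True)
print("scale corners z=.045 top cam")
C=[atz(*T(*k),.045) for k in [(48,62),(456,36),(492,524),(66,554)]]
for c in C:print(c)
print([np.linalg.norm(C[i]-C[(i+1)%4]) for i in range(4)], np.mean(C,0))
print("pan top", atz(*T(256,201.5),.071), [np.linalg.norm(atz(*T(131,201),.071)-atz(*T(381,201),.071)), np.linalg.norm(atz(*T(256,79),.071)-atz(*T(256,324),.071))])
print("ring sc", atz(*S(465,229),.071), "pan lr sc", np.linalg.norm(atz(*S(330,229),.071)-atz(*S(602,229),.071)))
print("can top", atz(*T(247.5,229),.126), np.linalg.norm(atz(*T(179,229),.126)-atz(*T(316,229),.126)))
print("can scene", atz(*S(422,113),.126), np.linalg.norm(atz(*S(348,113),.126)-atz(*S(497,113),.126)))
print("knob", atz(*T(246,226),.137), atz(*S(421,84),.137), tri(T(246,226),S(421,84)))
print("green", tri(T(132,470),S(309,95)),"red",tri(T(406,450),S(147,216)))
print("pan tri",tri(T(256,201.5),S(465,229)))
Sc=[atz(*S(*k),.045) for k in [(35,283),(512,465),(733,232)]]
print(Sc)
E
```

```text
scale corners z=.045 top cam
[0.6653 0.2384 0.045 ]
[0.6749 0.0307 0.045 ]
[0.4307 0.0188 0.045 ]
[0.4207 0.2248 0.045 ]
[np.float64(0.20794160198516562), np.float64(0.24456569623996502), np.float64(0.20630676991284067), np.float64(0.2449894177979059)] [0.5479 0.1282 0.045 ]
pan top [0.587  0.1304 0.071 ] [np.float64(0.12145607555170816), np.float64(0.12067409161383136)]
ring sc [0.5893 0.1303 0.071 ] pan lr sc 0.11868377948484063
can top [0.5654 0.1289 0.126 ] 0.06198295245308319
can scene [0.5699 0.1245 0.126 ] 0.06333906574177958
knob [0.5651 0.1285 0.137 ] [0.5664 0.1288 0.137 ] (array([0.5656, 0.1289, 0.1365]), [np.float64(0.000581699663813535), np.float64(0.0005816996638134143)])
green (array([0.4599, 0.1902, 0.0654]), [np.float64(0.00016083633966029322), np.float64(0.0001608363396602723)]) red (array([0.467 , 0.0601, 0.0692]), [np.float64(0.000747797373579983), np.float64(0.0007477973735798404)])
pan tri (array([0.5879, 0.131 , 0.0699]), [np.float64(0.0008122313334039573), np.float64(0.000812231333403937)])
[array([0.4368, 0.0184, 0.045 ]), array([0.6772, 0.0327, 0.045 ]), array([0.6693, 0.231 , 0.045 ])]
```

```bash
cat >> h.py <<'E'
def ori(th,a,flip=False):
    """push heading th, tilt a: fingers point forward-down, jaw axis horizontal, across heading"""
    z=np.array([np.sin(a)*np.cos(th),np.sin(a)*np.sin(th),-np.cos(a)])
    y=np.array([-np.sin(th),np.cos(th),0])*(-1 if flip else 1)
    x=np.cross(y,z)
    return R.from_matrix(np.c_[x,y,z]).as_quat(scalar_first=True)
def snap(tag):
    from bench import optics
    out=[]
    for n,(r,c) in dict(top=(170,180),scene=(140,190)).items():
        im=optics.read_camera(n)["img"][r:r+120,c:c+(120 if n=="top" else 170),::-1]
        k=4.5; cv2.imwrite(f"pics/{n}_{tag}.png",cv2.resize(im,None,fx=k,fy=k,interpolation=cv2.INTER_CUBIC))
E
python3 - <<'E'
from h import *
from bench import bot,monitor
np.set_printoptions(precision=4,suppress=True)
a=np.radians(15); pan=np.array([.588,.1305]); can=np.array([.566,.1288])
d=pan-can; th=np.arctan2(d[1],d[0]); u=d/np.linalg.norm(d); print(th)
for f in (0,1):
    print(f,bot.inverse_kinematics([.512,.125,.2],ori(th,a,f)))
s=monitor.get_state()
best=min((0,1),key=lambda f:abs(bot.inverse_kinematics([.512,.125,.2],ori(th,a,f))[5]))
q=ori(th,a,best)
st=can-u*(.031+.0106+.012)
bot.grasp(20)
print("grasp t",monitor.get_state()['t'])
bot.move_pose([*st,.2],q)
s=monitor.get_state();print(s['t'],s['ee_pos'],s['wrist_force'],s['width'])
bot.move_straight([*st,.080],velocity=.08)
s=monitor.get_state();print(best,s['t'],s['ee_pos'],s['wrist_force'])
snap("a")
E
```

```text
0.07711947554497064
0 [ 0.2099 -0.3722  1.9504 -0.0355  1.304  -1.4331]
1 [ 0.2099 -0.3722  1.9504 -0.0355  1.304   1.7085]
grasp t 0.8667
2.8917 [0.5126 0.1252 0.2001] [ 0.1152 -0.07   -0.5697] 0.0025554021093261116
0 4.5417 [0.5128 0.1247 0.0805] [ 0.5644 -0.2335  0.3053]
```

View pics/scene_a.png

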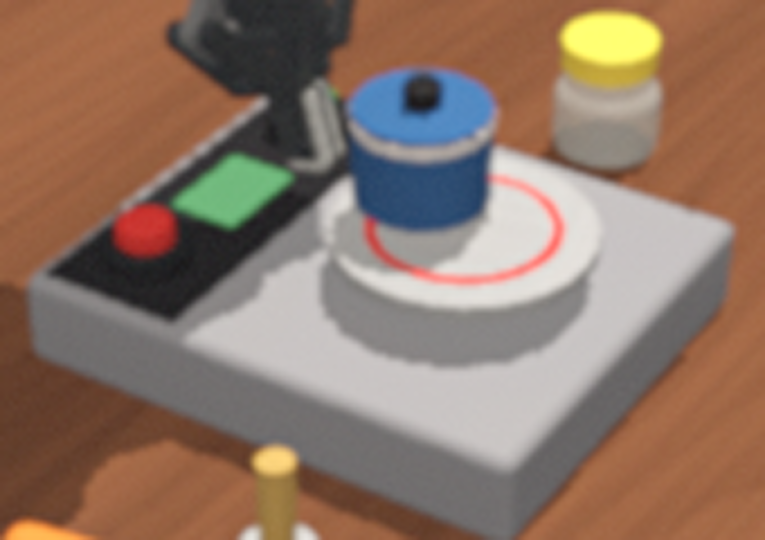

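View pics/top_a.png

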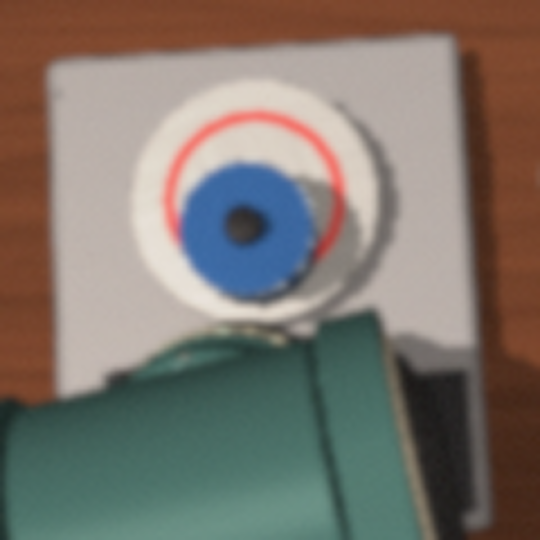

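The fingertips (scene crop ~(318,165)) stand clear of the canister, behind its near side. The canister has not moved, and it stays visible from the top with the knob at (246,226). I'll push to about 5 mm short.

```bash
python3 - <<'E'
from h import *
from bench import bot,monitor
np.set_printoptions(precision=4,suppress=True)
pan=np.array([.588,.1305]); th=.0771; u=np.array([np.cos(th),np.sin(th)])
for short in (.02,.012,.005):
    bot.move_straight([*(pan-u*(.031+.0106+short)),.080],velocity=.02)
    s=monitor.get_state();print(s['t'],s['ee_pos'],s['wrist_force'])
snap("b")
E
```

```text
5.4917 [0.5266 0.1258 0.0799] [-0.0148  0.3286  0.9508]
6.0417 [0.5347 0.1264 0.08  ] [0.2439 1.0183 0.823 ]
6.5417 [0.5417 0.1269 0.08  ] [-0.1752 -0.1982 -0.0931]
```

View pics/top_b.png

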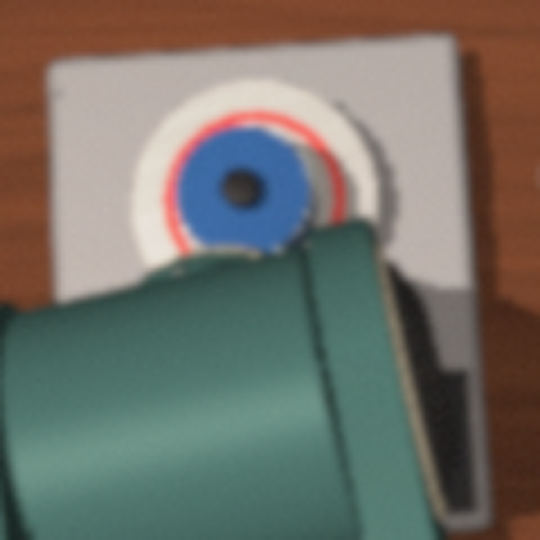

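View pics/scene_b.png

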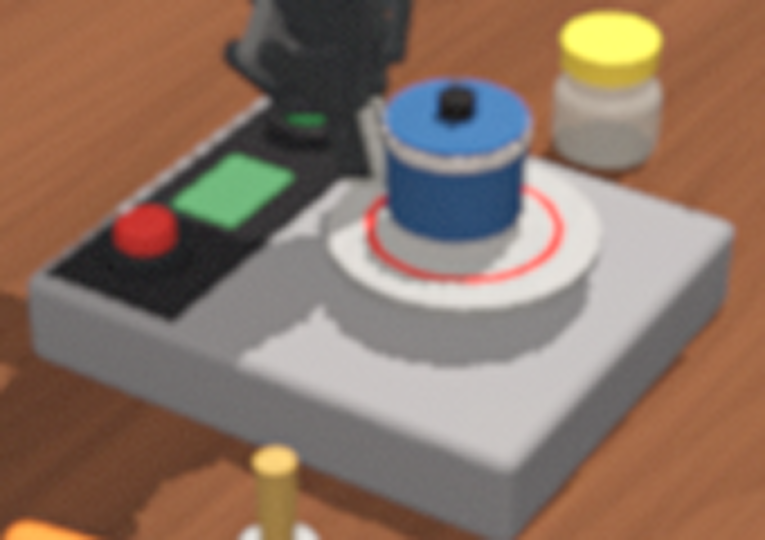

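```bash
python3 - <<'E'
from h import *
np.set_printoptions(precision=4,suppress=True)
print("knob",tri(T(242,187),S(457,98)), atz(*T(242,187),.137),atz(*S(457,98),.137))
print("disc", atz(*T(244.5,192),.126))
print("before disc", atz(*T(247.5,229),.126))
# predict images for a canister centred at c
pan=np.array([.588,.1305])
t=np.linspace(0,2*np.pi,721)
for c in [(.566,.1288),(.583,.130),(.585,.1315)]:
  for n,(r,cc) in dict(top=(170,180),scene=(140,190)).items():
    def cr(P): return (proj(n,P)-[cc-.5,r-.5])*4.5-.5
    d=cr(np.c_[c[0]+.031*np.cos(t),c[1]+.031*np.sin(t),0*t+.126]); k=cr([[*c,.137]])
    b=cr(np.c_[c[0]+.031*np.cos(t),c[1]+.031*np.sin(t),0*t+.080])
    p=cr(np.c_[pan[0]+.06*np.cos(t),pan[1]+.06*np.sin(t),0*t+.071])
    print(c,n,"top disc lo/hi",d.min(0),d.max(0),"knob",k[0],"base",b.min(0),b.max(0),"pan",p.min(0),p.max(0))
E
```

```text
knob (array([0.5833, 0.1306, 0.135 ]), [np.float64(0.0002155163366523212), np.float64(0.00021551633665232482)]) [0.5828 0.1303 0.137 ] [0.5853 0.128  0.137 ]
disc [0.5824 0.1303 0.126 ]
before disc [0.5654 0.1289 0.126 ]
(0.566, 0.1288) top top disc lo/hi [179.2678 160.3477] [316.3134 295.9119] knob [245.3158 224.0243] base [192.7323 178.0018] [322.3223 306.3879] pan [132.1597  79.2957] [379.1847 322.947 ]
(0.566, 0.1288) scene top disc lo/hi [347.4017  69.4283] [492.6559 144.4127] knob [420.2274  83.6974] base [348.443  158.6796] [490.0302 236.0162] pan [325.3151 154.6802] [600.5204 307.9714]
(0.583, 0.13) top top disc lo/hi [176.864  123.9054] [313.3763 258.4121] knob [242.6182 186.5601] base [190.4091 143.4551] [319.5221 270.8938] pan [132.1597  79.2957] [379.1847 322.947 ]
(0.583, 0.13) scene top disc lo/hi [381.581   79.6511] [527.8191 155.6603] knob [455.0968  94.3302] base [381.7604 169.2204] [524.2821 247.5862] pan [325.3151 154.6802] [600.5204 307.9714]
(0.585, 0.1315) top top disc lo/hi [173.59  119.693] [310.0435 254.0787] knob [239.2702 182.2304] base [187.3066 139.461 ] [316.367  266.7913] pan [132.1597  79.2957] [379.1847 322.947 ]
(0.585, 0.1315) scene top disc lo/hi [387.4749  79.5644] [533.7035 155.5625] knob [461.0197  94.2395] base [387.5046 169.1285] [530.0173 247.4831] pan [325.3151 154.6802] [600.5204 307.9714]
```

The model matches the images to within 1 mm: the canister is at (0.583, 0.130), as planned. One last slow push of 5 mm, then back off.

```bash
python3 - <<'E'
from h import *
from bench import bot,monitor
np.set_printoptions(precision=4,suppress=True)
pan=np.array([.588,.1305]); th=.0771; u=np.array([np.cos(th),np.sin(th)])
bot.move_straight([*(pan-u*(.031+.0106)),.080],velocity=.015)
s=monitor.get_state();print(s['t'],s['ee_pos'],s['wrist_force'])
bot.move_straight([*(pan-u*(.031+.0106+.03)),.080],velocity=.06)
bot.move_straight([*(pan-u*(.031+.0106+.045)),.13],velocity=.1)
s=monitor.get_state();print(s['t'])
snap("c")
c=np.array([.588,.1305])
for n,(r,cc) in dict(top=(170,180),scene=(140,190)).items():
    t=np.linspace(0,2*np.pi,721)
    cr=lambda P:(proj(n,P)-[cc-.5,r-.5])*4.5-.5
    d=cr(np.c_[c[0]+.031*np.cos(t),c[1]+.031*np.sin(t),0*t+.126]);print(n,d.min(0),d.max(0),cr([[*c,.137]]))
E
```

```text
7.125 [0.5467 0.1273 0.08  ] [-0.7959  0.0935 -0.0074]
8.45
top [175.837  113.2469] [312.1935 247.4451] [[241.5009 175.6039]]
scene [391.9185  82.5425] [538.4385 158.8425] [[465.636   97.3382]]
```

View pics/top_c.png

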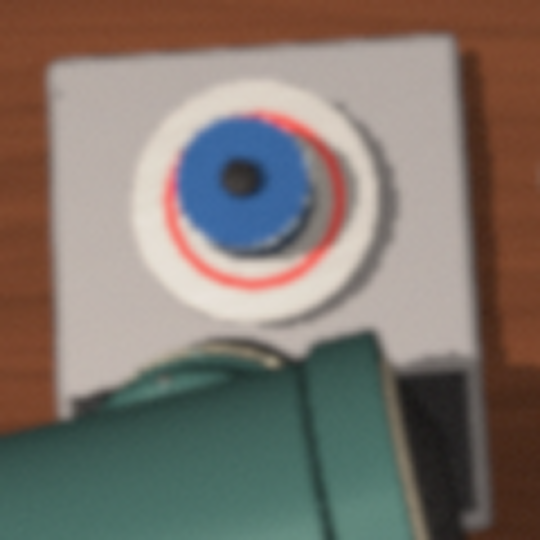

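View pics/scene_c.png

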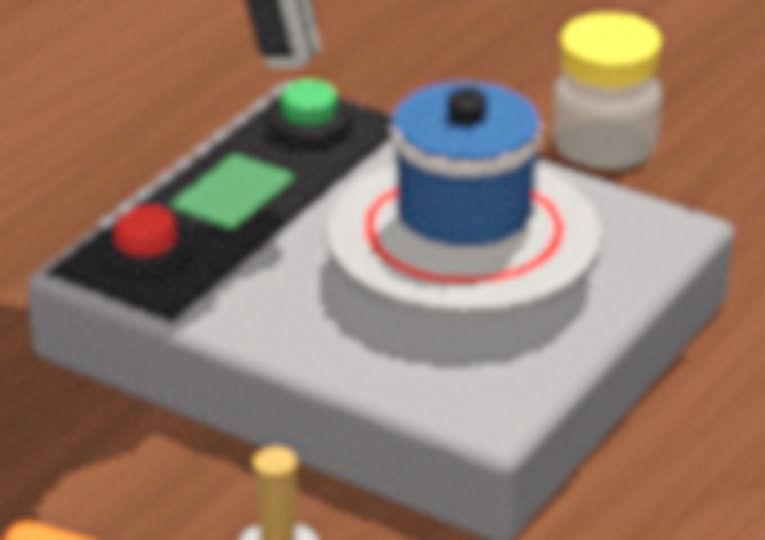

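Canister: knob at top (242,178) and scene (466,100), against (241.5,175.6) and (465.6,97.3) predicted for perfect centring, so it is within about 1 mm and upright. Next, the tare button, using a vertical tool and slow steps with force readings.

```bash
python3 - <<'E'
from h import *
from bench import bot,monitor
np.set_printoptions(precision=4,suppress=True)
for z in (.064,.066,.068): print(z,atz(*T(132,470),z),atz(*S(309,93),z))
g=np.array([.460,.190]); q=ori(.05,0.)
bot.move_pose([*g,.12],q)
bot.move_straight([*g,.075],velocity=.08)
s=monitor.get_state();f0=s['wrist_force'][2];print(s['t'],s['ee_pos'],s['wrist_force'])
z=.073
while z>.052:
    bot.move_straight([*g,z],velocity=.03)
    bot.dwell(.08)
    s=monitor.get_state();f=s['wrist_force'][2]-f0
    print(round(s['t'],2),z,s['ee_pos'],round(f,2))
    if f>14: break
    z-=.001
snap("d")
E
```

```text
0.064 [0.4597 0.1903 0.064 ] [0.4574 0.1937 0.064 ]
0.066 [0.4597 0.19   0.066 ] [0.4595 0.191  0.066 ]
0.068 [0.4597 0.1896 0.068 ] [0.4615 0.1883 0.068 ]
9.675 [0.4601 0.19   0.0752] [-0.1074 -0.2729  1.0066]
10.01 0.073 [0.4601 0.1901 0.0732] -1.19
10.34 0.072 [0.46  0.19  0.072] -1.57
10.68 0.071 [0.46  0.19  0.071] -1.54
11.01 0.06999999999999999 [0.46 0.19 0.07] -0.67
11.34 0.06899999999999999 [0.46  0.19  0.069] -0.03
11.68 0.06799999999999999 [0.46  0.19  0.068] -1.15
12.01 0.06699999999999999 [0.46   0.19   0.0671] 0.13
12.34 0.06599999999999999 [0.4601 0.19   0.0661] 0.24
12.68 0.06499999999999999 [0.4601 0.19   0.0651] 1.17
13.01 0.06399999999999999 [0.46  0.19  0.064] 1.67
13.34 0.06299999999999999 [0.4601 0.19   0.0631] 3.01
13.68 0.061999999999999986 [0.4601 0.19   0.0621] 3.59
14.01 0.060999999999999985 [0.4601 0.19   0.061 ] 3.88
14.34 0.059999999999999984 [0.4602 0.1901 0.0608] 13.56
14.68 0.05899999999999998 [0.4602 0.1901 0.0607] 24.07
```

View pics/scene_d.png

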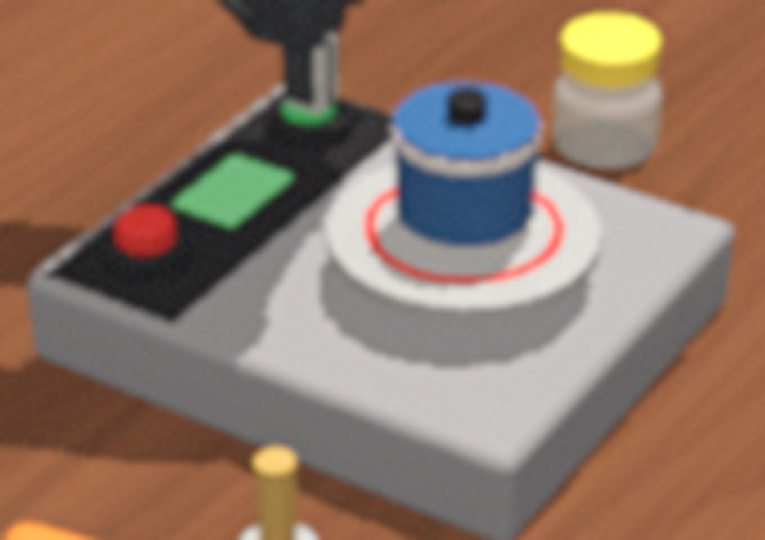

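Contact came at about 0.067 m and the hard stop at 0.0607 m with 24 N, which is the full 6 mm of travel. The tip sits on the green top at (308,108), with green rim still visible above the collar. Now I'll release it and check.

```bash
python3 - <<'E'
from h import *
from bench import bot,monitor
g=[.460,.190]
bot.move_straight([*g,.075],velocity=.05)
bot.move_straight([*g,.2],velocity=.12)
bot.move_straight([.38,.30,.26],velocity=.2)
snap("e"); print(monitor.get_state()['t'])
E
```

```text
17.425
```

View pics/scene_e.png

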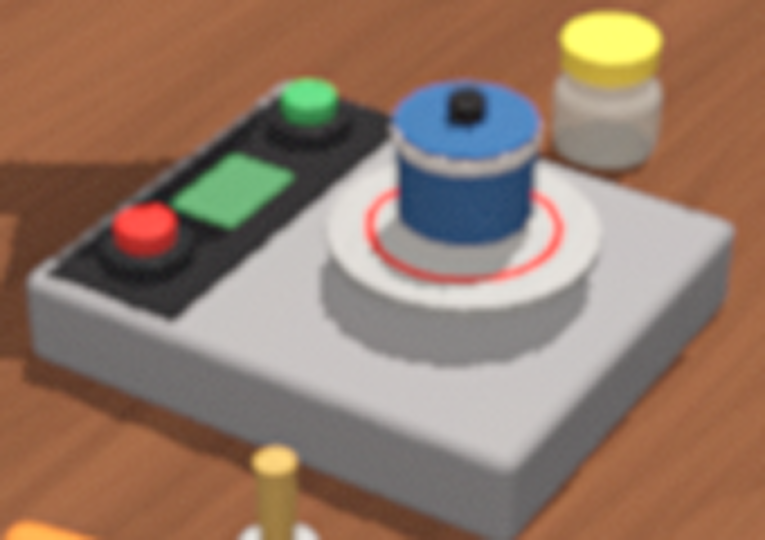

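View pics/top_e.png

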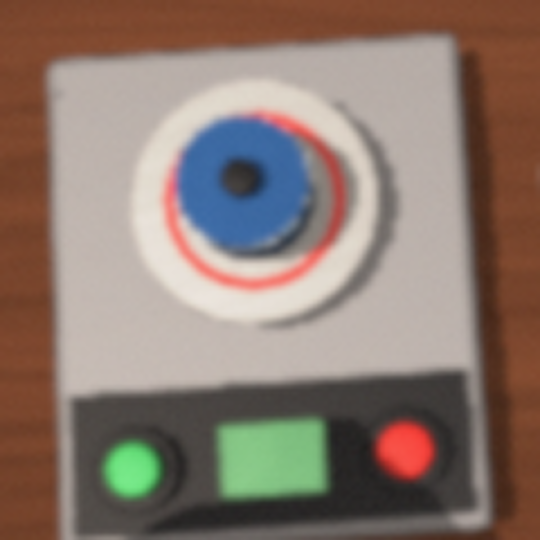

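The green button is back up (scene (309,95), as at the start), the red one is unchanged at (147,216), the canister is still centred and upright, and the jar and bolt are where they were.

```bash
python3 - <<'E'
from bench import bot
bot.sign_off()
E
```

```text
the job is handed in; nothing more can be done
```

The canister is centred in the red ring, the tare button has been pressed fully and has come back up, and the job is handed in. The robot's clock read about 17.4 s of the 45 s allowed.

- **Canister:** I pushed it about 22 mm with the closed, slightly tilted fingertips, low on the cylinder and in slow steps, then backed off. After the press it stands upright and untouched. Both cameras put it within about 1 mm of the pan's centre, and the small remainder is on the robot's side.
- **Tare button:** The fingertips met it at about 67 mm above the bench and reached the hard stop at 60.7 mm with 24 N, which is the full 6 mm of travel. The last pictures show it back at its starting height.
- **Other things:** The red button, jar and bolt look unmoved. The last crops show only the end of the screwdriver's handle, which looks unmoved, and the arm never went near it.

No check failed. The largest disagreement was that 1 mm: the knob sat about 2.5 enlarged-crop pixels from its predicted position in both views.

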